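# Match the mower clutch flyweights on the bench balance

### The arm

A 7-joint arm with a two-finger parallel gripper is mounted at the origin on the work surface. World frame = base frame: x ahead of the robot, y to its left, z up, the work surface at z = 0. Lengths are in m, angles in rad, forces in N, time in s.
With the tool pointing down it reaches from about 0.4 to 0.875 m from the base axis. Payload 19.3 kg.
Tool frame: the origin (TCP) lies at the very end of the fingers, on their centre line; the grasp point (between the pads) lies 19 mm behind it; z points along the fingers, y is the line along which they close (so a half turn about z gives the same grasp; the last joint's range is limited). The gripper opens to 85 mm and grips with 20 to 120 N. Pads are 22 mm wide; open, the fingers measure 114 mm over their backs; the gripper's body (76 mm by 85 mm) begins 54 mm behind the grasp point. The pads swing forward as they close: fully open they stand 13 mm farther back than shut.
Start: joints at [-1.189, 0.521, -0.036, 1.599, 0.021, 1.021, -0.113], TCP at [0.273, 0.562, 0.231] pointing down, gripper open.
Joint ranges: [-2.91, 2.91], [-0.3, 2.13], [-1.5, 1.42], [0.17, 2.43], [-1.26, 4.41], [0.16, 1.93], [-2.52, 2.52]. Speed limits (rad/s): [1.89, 1.89, 2.39, 2.39, 3.01, 3.01, 3.01].

### API

Orientations are given as [roll, pitch, yaw] about the fixed x, y, z axes, in that order (R = Rz(yaw) Ry(pitch) Rx(roll)).
In Python, from workcell import monitor, optics, job_done gives the robot as it stands.
- The arm moves only by the shell command python3 -m handwheel 'ROWS' [FORCE]. ROWS is JSON, a list of rows, each an object of numbers: "dx", "dy", "dz": the shift along the tool's x, y, z in cm; "wx", "wy", "wz": the turn, a rotation vector about the tool's x, y, z in rad; "claw": the opening in per cent of the stroke, from 0 (shut) to 100 (fully open). A call has 1 to 8 rows; each row shifts and turns the commanded pose from where the row before left it, along the tool's axes as they then stand; what a row does not reach is not made up. A row lasts 1/8 s, in which the tool goes at most 62.5 mm and 10.7 degrees, less where a joint would pass 70% of its speed; a pose out of reach is approached as far as the arm can. A call with a gripper value outside its range is refused whole. The fingers move at their own pace and stop on an object; FORCE is the grip in N (left out, the last holds). Time passes only in rows, so rows that do not move let the fingers close. It gives the time, the measured TCP pose, the force, the opening and the grip force at its end, in the units of the state.
- monitor.observe(): the state, without advancing time (a new reading comes with each control period).
- optics.grab_frame(name): name is "side" or "top"; returns a dict with "frame" (400x640x3 uint8, blue, green, red), "fovy" (degrees; the focal length in pixels is half the picture's height over the tangent of half this angle, whatever the lens; pixels are square), "cx", "cy" (the principal point, pixels), "R" (3x3) and "t" (3): a world point X has camera coordinates R X + t. Camera axes: x right, y down, z forward; pixel columns grow to the right and rows downward; lengths in m; the calibration is good to about 2 mm. A picture is of the moment at which its call begins. There is no depth.
- job_done(): hands the job in; it is judged then, once.
Trained networks look in the newest picture that a camera, given by its name, has taken for a name from the list of things; names that differ only in an ending like _2 or _b are one class to them, and where a whole thing is asked for, a point or a joint stands for the part that bears it (a point fixed in the world has none). Each returns a list of dicts, best first, with "p" (0 to 1); they miss things now and then, are a little off and sometimes report something else, mostly with a low value. They report only what shows in the picture. A call takes as long as a camera call. They do not tell look-alikes from the thing itself.
- optics.masks_of(name, camera): "region" (400x640 bool, what is visible of it) and "rect" ([left, top, width, height] in pixels, round what is visible of it).
The state is a dict: "clock": time; "qpos": joint angles; "qd": joint speeds; "joint_efforts": joint torques, N m; "position": TCP position; "tool_rot": TCP orientation; "force": force on the tool from outside, world axes, zero at the start; "moment": the same for the moment, N m; "grip_width": finger opening in m; "finger_force": force on a finger pad.
Only numpy, scipy, OpenCV 4.12 (cv2) and the standard library are available. Lean on these libraries where they do the work, as an engineer would, in place of code of your own. Each camera call takes 0.05 s, during which the arm holds its last target. There are 200 camera calls.

### The job

The four mower clutch flyweights on the bench balance have to be split into two sets of equal weight. Work out which flyweight has to change sides, slide it out of its bay on the blue tray, and slide it gently into the empty bay of the green tray until it is fully home, with the orange seat tab pushed well in by feel, so that both trays sit level. The balance is delicate: never push hard on the green tray or its tab (15 N is too much) nor lean on the blue one, and leave everything else on the bench where it is.

Things in the scene. Friction and masses are not known exactly. Their poses are not given: they have to be found in the camera images.
- scale: grey balance housing, 160 x 440 x 55 mm, fixed. Origin: centre of its underside, on the bench. x runs along the bays, away from their open mouths; y to the left. The trays stand 125 mm to either side along y; which tray is on which side differs; their x and y axes are parallel to the housing's. A needle on its front points at a red mark when the trays are level.
- tray_a: blue tray, x from -105 to +115 mm, 214 mm wide, three bays at y = -70, 0, +70 mm, all full at the start. Origin: centre of its top surface. Stays horizontal and moves only up and down, against the other tray (one sinks, one rises), 8 mm either way; level at 100 mm above the bench; it starts low. The trays weigh the same; 30 g of difference moves each by 1 mm. Force limit here: 40 N.
- tray_b: green tray, same size, motion and bay form as the blue one, but it must not feel over 15 N from a flyweight or the arm; two bays: y = +60 mm (one flyweight at the start) and y = -60 mm (empty, orange seat tab at its far end), a rib 30 mm wide and high between. Origin: centre of its top surface. It starts high; with the right flyweight in the air it sinks under a push of 3 N.
- bay_mouth (a point): mouth of the green tray's empty bay, on the tray surface at x = -25, y = -60 mm of that tray. All bays alike: a straight channel along x from here to 100 mm further, 64 mm wide inside; a lip over each side, underside 9.5 mm and top 13.5 mm above the tray, 50 mm gap between lips. A shoe can only slide in and out along x. The walls flare to about 70 mm over 20 mm before the mouth.
- apron (a point): point on the bare apron before the green tray's empty bay, at x = -66, y = -60 mm of that tray, on the surface. A shoe centred here lies flat on the tray, clear of the lips. On both trays a shoe may be lifted off or set down when its centre is at x = -58 mm or less; the apron ends at x = -105 mm.
- tab (a joint): push-in of the orange seat tab (26 wide, 15 mm high) in m: 0 as found, 0.008 at its hard stop; a shoe pushes it to +x; it drags with 5 N and stays where pushed. Home means above 0.0045; aim at 0.0065. Its clamp is set anew each time and not measured: the shoe first touches it with its centre anywhere from x = +4 to +40 mm of the tray.
- w150: flyweight of 150 g (within 3 %): square aluminium shoe 60 x 60 x 6 mm, on it a steel cylinder of 22 mm diameter from 6 to 36 mm height, on that a square yellow knob 16 x 16 mm from 36 to 66 mm height. Origin: centre of the underside; z up; the sides of shoe and knob lie along x and y. It stands in a tray bay.
- w250: flyweight of 250 g (within 3 %): square aluminium shoe 60 x 60 x 6 mm, on it a steel cylinder of 32 mm diameter from 6 to 36 mm height, on that a square blue knob 16 x 16 mm from 36 to 66 mm height. Origin: centre of the underside; z up; the sides of shoe and knob lie along x and y. It stands in a tray bay.
- w350: flyweight of 350 g (within 3 %): square aluminium shoe 60 x 60 x 6 mm, on it a steel cylinder of 39 mm diameter from 6 to 36 mm height, on that a square red knob 16 x 16 mm from 36 to 66 mm height. Origin: centre of the underside; z up; the sides of shoe and knob lie along x and y. It stands in a tray bay.
- w450: flyweight of 450 g (within 3 %): square aluminium shoe 60 x 60 x 6 mm, on it a steel cylinder of 46 mm diameter from 6 to 36 mm height, on that a square black knob 16 x 16 mm from 36 to 66 mm height. Origin: centre of the underside; z up; the sides of shoe and knob lie along x and y. It stands in a tray bay.
- spare_weight: bystander: a brass flyweight with white knob, 66 mm high, standing on the bench; not part of the job. Origin: centre of the underside
- wrench: bystander: wrench lying on the bench
- screwdriver: bystander: screwdriver lying on the bench
- bolt_jar: bystander: white jar with red cap, 70 mm diameter, 100 mm high. Origin: centre of the underside
- spray_can: bystander: red can, 60 mm diameter, 150 mm high. Origin: centre of the underside
- bearing: bystander: steel bearing ring, 52 mm diameter, 15 mm high
Not all that is in view belongs to the job. What is shaped like the w150 but pink or turquoise is not meant.

How it is judged:
By the outcome, as a careful person would: the job done as asked, in the order asked, and still so for the second after the job is handed in, with the robot touching nothing.
It also fails if it takes over 61 s, if anything falls off the work surface, if the arm or the gripper's body presses on something with over 40 N, if the wrist force passes 120 N, or if a joint passes its speed limit or range.

## Working session

There is one attempt and no reset: what is moved stays moved. The work goes in short steps, Python scripts to look and compute and a shell command to move; the robot and the scene stay as the last step left them, time stands still between calls to the robot, and variables do not carry over. Pictures are saved under pics/ and viewed, at most 10 in all, crops included, and the job is handed in when it is done.

```bash
mkdir -p pics; ls; python3 - <<'E'
from workcell import monitor, optics
import cv2,numpy as np
s=monitor.observe(); print({k:np.round(v,3).tolist() for k,v in s.items()})
for c in("side","top"):
    f=optics.grab_frame(c); cv2.imwrite(f"pics/{c}0.png",f["frame"]); print(c,f["fovy"],f["cx"],f["cy"],np.round(f["R"],4).tolist(),np.round(f["t"],4).tolist())
    for n in["scale","tray_a","tray_b","tab","w150","w250","w350","w450","spare_weight","bolt_jar","spray_can"]:
        print(n,[(round(float(d["p"]),2),[int(x) for x in d["rect"]]) for d in optics.masks_of(n,c)])
E
```

```text
pics
{'clock': 0.0, 'qpos': [-1.189, 0.522, -0.036, 1.6, 0.021, 1.021, -0.113], 'qd': [-0.0, 0.001, 0.002, -0.001, -0.0, 0.001, 0.001], 'joint_efforts': [-0.0, -92.713, 1.98, -36.995, 0.018, 0.008, 0.0], 'position': [0.273, 0.562, 0.231], 'tool_rot': [-3.14, 0.0, 2.69], 'force': [-0.26, -0.492, 0.254], 'moment': [-0.006, -0.017, -0.001], 'finger_force': 0.0, 'grip_width': 0.085}
side 53.94485690927578 321.8670137067952 198.90994251024114 [[0.7686, -0.6397, 0.0087], [-0.4639, -0.5667, -0.6809], [0.4405, 0.5193, -0.7323]] [-0.3798, 0.3037, 1.0534]
scale [(0.82, [280, 179, 132, 83]), (0.52, [295, 142, 17, 20])]
tray_a [(0.97, [324, 180, 99, 75]), (0.76, [271, 138, 90, 64])]
tray_b [(0.97, [324, 180, 99, 75]), (0.76, [271, 138, 90, 64])]
tab [(0.48, [339, 158, 6, 12]), (0.16, [434, 275, 34, 40])]
w150 [(0.83, [362, 192, 25, 25]), (0.79, [294, 140, 18, 23]), (0.68, [344, 181, 21, 26]), (0.57, [383, 206, 21, 22]), (0.57, [429, 236, 25, 26]), (0.56, [385, 269, 28, 22])]
w250 [(0.83, [362, 192, 25, 25]), (0.79, [294, 140, 18, 23]), (0.68, [344, 181, 21, 26]), (0.57, [383, 206, 21, 22]), (0.5
[... 1027 characters left out ...]
3]), (0.75, [383, 142, 16, 22]), (0.59, [412, 112, 25, 25])]
w250 [(0.98, [237, 155, 20, 26]), (0.97, [330, 152, 17, 20]), (0.88, [355, 142, 17, 27]), (0.88, [414, 174, 26, 23]), (0.75, [383, 142, 16, 22]), (0.59, [412, 112, 25, 25])]
w350 [(0.98, [237, 155, 20, 26]), (0.97, [330, 152, 17, 20]), (0.88, [355, 142, 17, 27]), (0.88, [414, 174, 26, 23]), (0.75, [383, 142, 16, 22]), (0.59, [412, 112, 25, 25])]
w450 [(0.98, [237, 155, 20, 26]), (0.97, [330, 152, 17, 20]), (0.88, [355, 142, 17, 27]), (0.88, [414, 174, 26, 23]), (0.75, [383, 142, 16, 22]), (0.59, [412, 112, 25, 25])]
spare_weight [(0.6, [181, 208, 20, 20])]
bolt_jar [(0.86, [456, 152, 36, 32])]
spray_can [(0.85, [141, 167, 41, 26])]
```

```bash
python3 - <<'E'
import cv2
a=cv2.imread("pics/top0.png")[100:240,210:450]; cv2.imwrite("pics/topc.png",cv2.resize(a,None,fx=3.3,fy=3.3,interpolation=2))
a=cv2.imread("pics/side0.png")[100:300,240:490]; cv2.imwrite("pics/sidec.png",cv2.resize(a,None,fx=3,fy=3,interpolation=2))
E
```

```text
(no output)
```

View pics/topc.png

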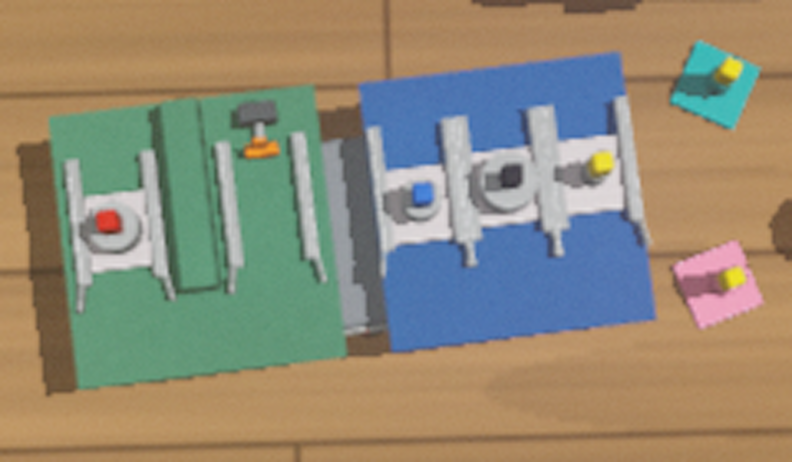

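View pics/sidec.png

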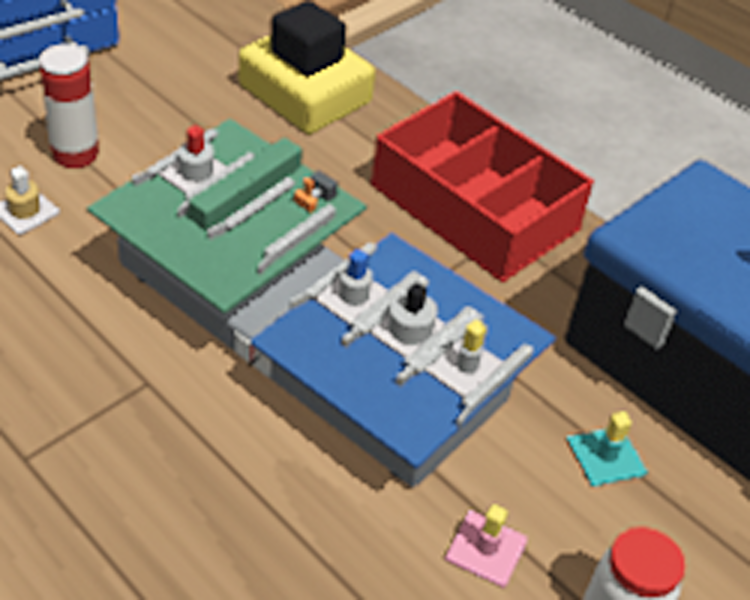

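View pics/top0.png

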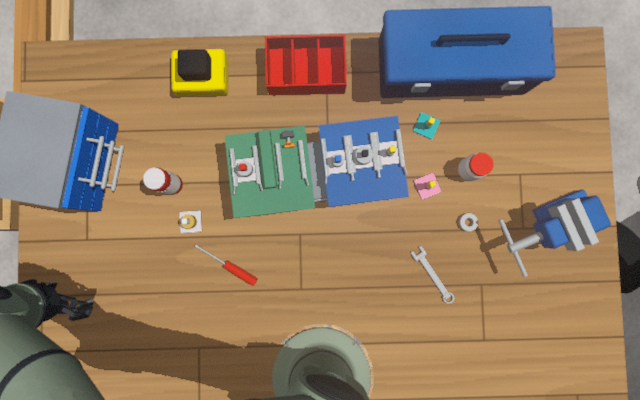

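Top view: green tray is on the left (crop 200,240) and blue on the right. Red w350 is in the green tray. Blue, black and yellow knobs (full-picture pixels 337,158; 364,154; 392,149) are in the blue tray. The pink (428,185) and turquoise (428,124) look-alikes stand on the bench.
850 g against 350 g means w250 must move. It has the blue knob and sits in the blue tray's bay nearest green, at 337,158. The enlarged crop confirms it.

```bash
cat > fit.py <<'E'
import cv2,numpy as np
from workcell import monitor, optics
from scipy.optimize import least_squares
def cam(n):
    f=optics.grab_frame(n); f["f"]=200/np.tan(np.radians(f["fovy"]/2)); f["hsv"]=cv2.cvtColor(f["frame"],cv2.COLOR_BGR2HSV); return f
def proj(f,X):
    c=np.atleast_2d(X)@np.array(f["R"]).T+np.array(f["t"]); return c[:,:2]/c[:,2:]*f["f"]+[f["cx"],f["cy"]]
def blob(f,lo,hi,box):
    m=cv2.inRange(f["hsv"],lo,hi); z=np.zeros_like(m); l,t,w,h=box; z[t:t+h,l:l+w]=m[t:t+h,l:l+w]
    n,lab,st,ce=cv2.connectedComponentsWithStats(z); i=1+st[1:,4].argmax(); return ce[i],st[i],(lab==i).astype(np.uint8)
def tri(cs,ps):
    x0=np.array([.6,0,.1]); return least_squares(lambda X:np.concatenate([proj(f,X)[0]-p for f,p in zip(cs,ps)]),x0)
E
python3 - <<'E'
from fit import *
S,T=cam("side"),cam("top")
K={"blue":((105,160,100),(125,255,255)),"red":((0,150,90),(8,255,255)),"yellow":((20,130,120),(32,255,255)),"black":((0,0,0),(180,255,55))}
bx={"blue":((352,180,16,18),(331,152,13,10)),"red":((299,139,12,16),(236,160,14,14)),"yellow":((391,202,16,18),(386,143,12,12)),"black":((372,190,15,17),(357,147,16,13))}
for k,(lo,hi) in K.items():
    p=[]
    for f,b in zip((S,T),bx[k]):
        c,s,_=blob(f,lo,hi,b); p.append(c); print(k,c.round(1),s)
    r=tri((S,T),p); print(r.x.round(4),r.fun.round(2))
# trays: hull corners
G=((65,60,50),(85,255,255)); B=((105,120,80),(120,255,255))
for nm,c,z,boxes in(("green",G,.108,((260,130,110,80),(215,115,105,110))),("blue",B,.092,((320,170,110,95),(315,110,100,105)))):
    for cn,f,b in zip(("side","top"),(S,T),boxes):
        _,s,m=blob(f,*c,b); h=cv2.convexHull(cv2.findContours(m,0,1)[0][0] if 0 else np.argwhere(m)[:,::-1].astype(np.int32))
        e=2
        while len(a:=cv2.approxPolyDP(h,e,True))>4:e+=.5
        a=a[:,0].astype(float)
        R,t=np.array(f["R"]),np.array(f["t"]); C=-R.T@t
        d=np.c_[(a-[f["cx"],f["cy"]])/f["f"],np.ones(len(a))]@R; W=C+d*((z-C[2])/d[:,2])[:,None]
        print(nm,cn,a.tolist(),W[:,:2].round(3).tolist(),"mean",W.mean(0).round(4),"sides",np.linalg.norm(np.roll(W,-1,0)-W,axis=1).round(3))
E
```

```text
blue [359.7 187.2] [357 184   6   9  33]
blue [337.5 158. ] [335 156   6   5  22]
[ 0.5888 -0.0587  0.145 ] [-0.58  0.06  0.3  -0.39]
red [305. 146.] [302 142   6   9  41]
red [242.2 166.8] [239 164   7   7  39]
[0.5703 0.182  0.1595] [-0.41  0.03  0.18 -0.26]
yellow [398.4 211.8] [396 208   6   9  31]
yellow [391.9 149.2] [389 146   7   7  40]
[ 0.6082 -0.1981  0.1425] [-0.45  0.06  0.26 -0.32]
black [378.1 199.1] [375 195   7   9  44]Traceback (most recent call last):
  File "<stdin>", line 8, in <module>
  File "fit.py", line 10, in blob
    n,lab,st,ce=cv2.connectedComponentsWithStats(z); i=1+st[1:,4].argmax(); return ce[i],st[i],(lab==i).astype(np.uint8)
                                                         ~~~~~~~~~~~~~~~^^
ValueError: attempt to get argmax of an empty sequence
```

```bash
python3 - <<'E'
from fit import *
S,T=cam("side"),cam("top")
G=((60,60,40),(85,255,255)); B=((105,120,80),(120,255,255))
def model(p,sgn,z):
    x,y,th=p; c,s=np.cos(th),np.sin(th)
    L=np.array([(-.105,.107),(-.105,-.107),(.115,-.107),(.115,.107)])+[0,sgn*.125]
    return np.c_[x+c*L[:,0]-s*L[:,1],y+s*L[:,0]+c*L[:,1],np.full(4,z)]
data=[]
for nm,c,z,sg,boxes in(("green",G,.108,1,((260,130,110,80),(215,115,105,110))),("blue",B,.092,-1,((320,170,110,95),(315,110,100,105)))):
    for cn,f,b in zip(("side","top"),(S,T),boxes):
        _,s,m=blob(f,*c,b); h=cv2.convexHull(np.argwhere(m)[:,::-1].astype(np.int32))
        e=1.5
        while len(a:=cv2.approxPolyDP(h,e,True))>4:e+=.5
        a=a[:,0].astype(float); q=proj(f,model((.59,.0,.11),sg,z))
        a=np.array([a[np.linalg.norm(a-v,axis=1).argmin()] for v in q]); print(nm,cn,a.tolist(),(a-q).round(1).tolist()); data.append((f,a,sg,z))
def res(p,D=data): return np.concatenate([(proj(f,model(p,sg,z))-a).ravel() for f,a,sg,z in D])
for D in(data,data[::2],data[1::2],data[:2],data[2:]):
    r=least_squares(res,(.59,0,.11),loss="soft_l1",args=(D,)); print(r.x.round(4),np.degrees(r.x[2]).round(2),res(r.x,D).round(1).tolist())
x,y,th=least_squares(res,(.59,0,.11),loss="soft_l1").x
for n,k in(("250",(.5888,-.0587)),("350",(.5703,.182)),("150",(.6082,-.1981))):
    d=np.array(k)-[x,y];print(n,[round(float(v),4) for v in(np.cos(th)*d[0]+np.sin(th)*d[1],-np.sin(th)*d[0]+np.cos(th)*d[1])])
E
```

```text
green side [[270.0, 170.0], [315.0, 203.0], [361.0, 168.0], [316.0, 140.0]] [[-1.5, 3.8], [-3.2, 3.4], [-3.6, 3.3], [-2.3, 3.6]]
green top [[234.0, 217.0], [314.0, 207.0], [304.0, 126.0], [225.0, 136.0]] [[1.9, 5.4], [0.5, 6.5], [1.8, 7.8], [3.2, 6.9]]
blue side [[324.0, 213.0], [378.0, 255.0], [392.0, 231.0], [344.0, 200.0]] [[-2.7, 3.7], [-5.0, 5.0], [-35.6, 23.5], [-28.6, 26.5]]
blue top [[329.0, 205.0], [407.0, 195.0], [397.0, 164.0], [327.0, 178.0]] [[2.0, 5.9], [0.0, 6.8], [2.1, 56.8], [11.3, 60.1]]
[ 0.5699 -0.0052  0.0953] 5.46 [-2.1, -1.1, -1.2, 0.4, 0.8, 0.4, -0.1, -0.9, -0.5, 1.1, 1.0, 1.1, 1.0, -0.5, -0.7, -0.8, -1.7, 0.3, -0.0, 0.5, 32.4, -18.5, 25.7, -22.7, -0.4, 1.8, 1.9, 2.0, 0.9, -48.3, -8.5, -52.7]
[ 0.5693 -0.0062  0.0947] 5.43 [-2.1, -0.9, -1.2, 0.7, 0.9, 0.6, -0.1, -0.7, -1.7, 0.6, -0.0, 0.8, 32.6, -18.1, 25.8, -22.4]
[ 0.5704 -0.0047  0.0963] 5.52 [-0.7, 1.0, 0.9, 1.0, 0.8, -0.7, -0.9, -0.9, -0.5, 1.6, 1.7, 1.8, 0.6, -48.6, -8.7, -52.9]
[ 0.5719 -0.0054  0.1037] 5.94 [-1.9, -0.9, -0.5, 0.3, 1.0, 0.0, -0.2, -0.9, -0.0, 1.0, 1.5, 0.4, 0.7, -1.2, -0.9, -0.8]
[ 0.5629 -0.0045  0.1056] 6.05 [-3.4, 1.5, -1.2, 1.3, 30.9, -18.1, 23.8, -22.1, -0.2, 4.3, 2.0, 3.7, 0.1, -46.6, -9.1, -50.2]
250 [0.0137, -0.0551]
350 [0.0182, 0.1863]
150 [0.0198, -0.1957]
```

```bash
python3 - <<'E'
from fit import *
S,T=cam("side"),cam("top")
G=((60,60,40),(85,255,255)); B=((105,120,60),(120,255,255))
def model(p,sgn,z):
    x,y,th=p; c,s=np.cos(th),np.sin(th)
    L=np.array([(-.105,.107),(-.105,-.107),(.115,-.107),(.115,.107)])+[0,sgn*.125]
    return np.c_[x+c*L[:,0]-s*L[:,1],y+s*L[:,0]+c*L[:,1],np.full(4,z)]
data=[]
for nm,c,z,sg,boxes in(("green",G,.108,1,((260,130,110,80),(215,115,105,110))),("blue",B,.092,-1,((320,170,110,95),(315,110,100,105)))):
    for cn,f,b in zip(("side","top"),(S,T),boxes):
        m=cv2.inRange(f["hsv"],*c); l,t,w,hh=b; k=np.zeros_like(m); k[t:t+hh,l:l+w]=m[t:t+hh,l:l+w]
        if cn=="top" or nm=="green": k=cv2.morphologyEx(k,cv2.MORPH_OPEN,np.ones((3,3)))
        h=cv2.convexHull(np.argwhere(k)[:,::-1].astype(np.int32))
        e=1.5
        while len(a:=cv2.approxPolyDP(h,e,True))>4:e+=.5
        a=a[:,0].astype(float); q=proj(f,model((.57,-.005,.1),sg,z))
        a=np.array([a[np.linalg.norm(a-v,axis=1).argmin()] for v in q]); print(nm,cn,a.tolist(),(a-q).round(1).tolist()); data.append((f,a,sg,z))
def res(p,D=data): return np.concatenate([(proj(f,model(p,sg,z))-a).ravel() for f,a,sg,z in D])
for D in(data,data[::2],data[1::2]):
    r=least_squares(res,(.59,0,.11),loss="soft_l1",args=(D,)); print(r.x.round(4),np.degrees(r.x[2]).round(2),res(r.x,D).round(1).tolist())
x,y,th=least_squares(res,(.59,0,.11),loss="soft_l1").x
for n,k in(("250",(.5888,-.0587)),("350",(.5703,.182)),("150",(.6082,-.1981))):
    d=np.array(k)-[x,y];print(n,[round(float(v),4) for v in(np.cos(th)*d[0]+np.sin(th)*d[1],-np.sin(th)*d[0]+np.cos(th)*d[1])])
E
```

```text
green side [[271.0, 168.0], [313.0, 203.0], [359.0, 170.0], [318.0, 141.0]] [[3.3, -1.1], [-0.9, -0.4], [-2.6, 1.7], [2.5, 1.8]]
green top [[234.0, 217.0], [314.0, 207.0], [304.0, 127.0], [225.0, 136.0]] [[0.4, -1.4], [-1.2, -1.1], [-0.7, 1.5], [0.9, 0.4]]
blue side [[324.0, 214.0], [379.0, 255.0], [424.0, 212.0], [370.0, 178.0]] [[1.6, 0.7], [0.7, -0.3], [-0.5, -0.2], [0.4, 0.8]]
blue top [[329.0, 205.0], [407.0, 195.0], [396.0, 117.0], [320.0, 126.0]] [[0.3, -1.7], [-1.9, -1.6], [-1.5, 1.7], [1.8, 0.8]]
[ 0.5709 -0.0052  0.0967] 5.54 [-2.9, 0.9, 1.1, 0.3, 3.0, -1.8, -2.0, -2.0, -0.4, 0.8, 1.1, 0.8, 0.9, -1.9, -0.7, -1.1, -1.4, -0.8, -0.7, 0.2, 0.7, 0.3, -0.1, -0.8, -0.3, 1.4, 1.9, 1.5, 1.8, -1.8, -1.5, -1.1]
[ 0.5715 -0.0066  0.0921] 5.28 [-2.4, 0.8, 1.4, 0.3, 3.5, -1.6, -1.3, -1.9, -1.1, -0.7, -0.6, 0.6, 1.1, 0.7, 0.4, -0.6]
[ 0.5708 -0.0043  0.1   ] 5.73 [-0.6, 1.1, 0.9, 0.8, 0.4, -1.8, -1.2, -0.7, -0.6, 1.4, 1.6, 1.3, 1.3, -2.0, -2.0, -1.1]
250 [0.0126, -0.055]
350 [0.0175, 0.1864]
150 [0.0185, -0.1956]
```

```bash
python3 -m handwheel '[{"wz":0.17,"claw":100},{"wz":0.17},{"wz":0.17},{"wz":0.17},{"wz":0.17},{"wz":0.172}]' 30; python3 -m handwheel '[{"dx":-5.4,"dy":2.1},{"dx":-5.4,"dy":2.1},{"dx":-5.4,"dy":2.1},{"dx":-5.4,"dy":2.1},{"dx":-5.4,"dy":2.1},{"dx":-5.4,"dy":2.1},{"dx":-5.4,"dy":2.1},{"dx":-5.4,"dy":2.1}]'
```

```text
schema error: expected keys dx, dy, dz, wx, wy, wz, claw
schema error: expected keys dx, dy, dz, wx, wy, wz, claw
```

```bash
python3 -m handwheel '[{"dx":0,"dy":0,"dz":0,"wx":0,"wy":0,"wz":0.17,"claw":100},{"dx":0,"dy":0,"dz":0,"wx":0,"wy":0,"wz":0.17,"claw":100},{"dx":0,"dy":0,"dz":0,"wx":0,"wy":0,"wz":0.17,"claw":100},{"dx":0,"dy":0,"dz":0,"wx":0,"wy":0,"wz":0.17,"claw":100},{"dx":0,"dy":0,"dz":0,"wx":0,"wy":0,"wz":0.17,"claw":100},{"dx":0,"dy":0,"dz":0,"wx":0,"wy":0,"wz":0.172,"claw":100},{"dx":0,"dy":0,"dz":0,"wx":0,"wy":0,"wz":0,"claw":100}]' 30
```

```text
clock: 2.38
position: [0.2727, 0.5624, 0.2312]
tool_rot: [3.141, 0.0, 1.669]
force: [-0.1, 0.5, 0.2]
grip_width: 0.0855
finger_force: 0.0
```

```bash
python3 -m handwheel '[{"dx":-5.4,"dy":2.1,"dz":0,"wx":0,"wy":0,"wz":0,"claw":100},{"dx":-5.4,"dy":2.1,"dz":0,"wx":0,"wy":0,"wz":0,"claw":100},{"dx":-5.4,"dy":2.1,"dz":0,"wx":0,"wy":0,"wz":0,"claw":100},{"dx":-5.4,"dy":2.1,"dz":0,"wx":0,"wy":0,"wz":0,"claw":100},{"dx":-5.4,"dy":2.1,"dz":0,"wx":0,"wy":0,"wz":0,"claw":100},{"dx":-5.4,"dy":2.1,"dz":0,"wx":0,"wy":0,"wz":0,"claw":100},{"dx":-5.4,"dy":2.1,"dz":0,"wx":0,"wy":0,"wz":0,"claw":100},{"dx":-5.4,"dy":2.1,"dz":0,"wx":0,"wy":0,"wz":0,"claw":100}]'
```

```text
clock: 3.38
position: [0.4826, 0.1469, 0.2316]
tool_rot: [3.141, -0.0, 1.673]
force: [1.1, 0.5, 0.7]
grip_width: 0.0854
finger_force: 0.0
```

```bash
python3 -m handwheel '[{"dx":-5.4,"dy":2.15,"dz":0,"wx":0,"wy":0,"wz":0,"claw":100},{"dx":-5.4,"dy":2.15,"dz":0,"wx":0,"wy":0,"wz":0,"claw":100},{"dx":-5.4,"dy":2.15,"dz":0,"wx":0,"wy":0,"wz":0,"claw":100},{"dx":-5.4,"dy":2.15,"dz":0,"wx":0,"wy":0,"wz":0,"claw":100},{"dx":0,"dy":0,"dz":2,"wx":0,"wy":0,"wz":0,"claw":100},{"dx":0,"dy":0,"dz":2,"wx":0,"wy":0,"wz":0,"claw":100},{"dx":0,"dy":0,"dz":0,"wx":0,"wy":0,"wz":0,"claw":100}]'
python3 - <<'E'
from fit import *
for n in("side","top"):
    f=cam(n); cv2.imwrite(f"pics/{n}1.png",f["frame"])
a=cv2.imread("pics/side1.png")[130:260,270:430]; b=cv2.imread("pics/top1.png")[110:230,250:410]
cv2.imwrite("pics/c1.png",np.hstack([cv2.resize(a,(400,325)),cv2.resize(b,(400,325))]))
E
```

```text
clock: 4.25
position: [0.5878, -0.0581, 0.1903]
tool_rot: [-3.139, -0.0, 1.671]
force: [1.4, 0.1, 1.2]
grip_width: 0.0853
finger_force: 0.0
```

View pics/c1.png

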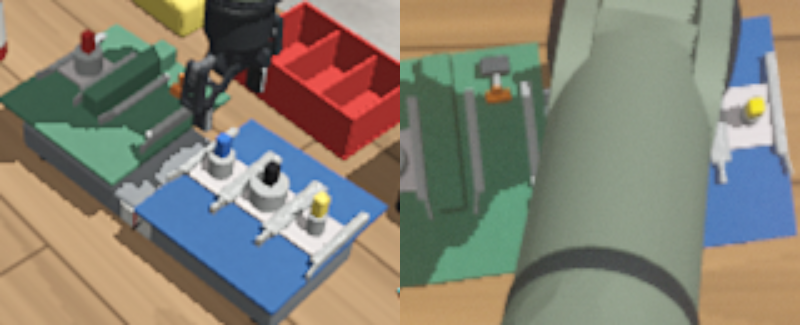

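The crop shows the open fingers straddling the blue knob (222,143 in the left half) along the bay. Nothing else is close.

```bash
python3 -m handwheel '[{"dx":0,"dy":0,"dz":2,"wx":0,"wy":0,"wz":0,"claw":100},{"dx":0,"dy":0,"dz":2,"wx":0,"wy":0,"wz":0,"claw":100},{"dx":0,"dy":0.1,"dz":1.6,"wx":0,"wy":0,"wz":0,"claw":100},{"dx":0,"dy":0,"dz":0,"wx":0,"wy":0,"wz":0,"claw":100},{"dx":0,"dy":0,"dz":0,"wx":0,"wy":0,"wz":0,"claw":40}]'
python3 -m handwheel '[{"dx":0,"dy":0,"dz":0,"wx":0,"wy":0,"wz":0,"claw":40},{"dx":0,"dy":0,"dz":0,"wx":0,"wy":0,"wz":0,"claw":30},{"dx":0,"dy":0,"dz":0,"wx":0,"wy":0,"wz":0,"claw":20},{"dx":0,"dy":0,"dz":0,"wx":0,"wy":0,"wz":0,"claw":10},{"dx":0,"dy":0,"dz":0,"wx":0,"wy":0,"wz":0,"claw":0},{"dx":0,"dy":0,"dz":0,"wx":0,"wy":0,"wz":0,"claw":0},{"dx":0,"dy":0,"dz":0,"wx":0,"wy":0,"wz":0,"claw":0}]' 30
```

```text
clock: 4.97
position: [0.5899, -0.0581, 0.1361]
tool_rot: [3.141, 0.0, 1.668]
force: [0.0, 0.2, -0.2]
grip_width: 0.0696
finger_force: 0.0
clock: 5.85
position: [0.5894, -0.058, 0.1353]
tool_rot: [-3.142, 0.0, 1.668]
force: [-1.1, 0.6, -3.5]
grip_width: 0.0154
finger_force: 33.5
```

```bash
python3 -m handwheel '[{"dx":0,"dy":0,"dz":-0.15,"wx":0,"wy":0,"wz":0,"claw":0},{"dx":0,"dy":0,"dz":0,"wx":0,"wy":0,"wz":0,"claw":0},{"dx":0,"dy":-0.5,"dz":0,"wx":0,"wy":0,"wz":0,"claw":0},{"dx":0,"dy":-0.5,"dz":0,"wx":0,"wy":0,"wz":0,"claw":0},{"dx":0,"dy":0,"dz":0,"wx":0,"wy":0,"wz":0,"claw":0}]' 40
```

```text
clock: 6.48
position: [0.579, -0.0591, 0.1369]
tool_rot: [-3.141, -0.0, 1.668]
force: [-1.3, -0.5, -2.6]
grip_width: 0.015
finger_force: 41.0
```

```bash
python3 -m handwheel '[{"dx":0,"dy":-1,"dz":0,"wx":0,"wy":0,"wz":0,"claw":0},{"dx":0,"dy":-1,"dz":0,"wx":0,"wy":0,"wz":0,"claw":0},{"dx":0,"dy":-1,"dz":0,"wx":0,"wy":0,"wz":0,"claw":0},{"dx":0,"dy":-1,"dz":0,"wx":0,"wy":0,"wz":0,"claw":0},{"dx":0,"dy":0,"dz":0,"wx":0,"wy":0,"wz":0,"claw":0}]'; python3 -m handwheel '[{"dx":0,"dy":-1,"dz":0,"wx":0,"wy":0,"wz":0,"claw":0},{"dx":0,"dy":-1,"dz":0,"wx":0,"wy":0,"wz":0,"claw":0},{"dx":0,"dy":-1,"dz":0,"wx":0,"wy":0,"wz":0,"claw":0},{"dx":0,"dy":0,"dz":0,"wx":0,"wy":0,"wz":0,"claw":0}]'
python3 - <<'E'
from fit import *
for n in("side","top"):
    f=cam(n); cv2.imwrite(f"pics/{n}2.png",f["frame"])
a=cv2.imread("pics/side2.png")[130:260,270:430]; b=cv2.imread("pics/top2.png")[110:230,250:410]
cv2.imwrite("pics/c2.png",np.hstack([cv2.resize(a,(400,325)),cv2.resize(b,(400,325))]))
E
```

```text
clock: 7.1
position: [0.539, -0.0629, 0.137]
tool_rot: [-3.141, -0.0, 1.668]
force: [0.1, 0.3, -2.4]
grip_width: 0.0148
finger_force: 41.0
clock: 7.6
position: [0.5091, -0.0659, 0.1369]
tool_rot: [-3.141, -0.0, 1.667]
force: [0.0, 0.3, -2.9]
grip_width: 0.0155
finger_force: 41.0
```

View pics/c2.png

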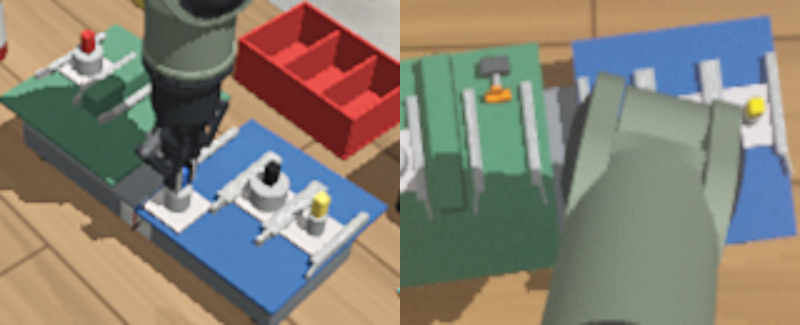

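The shoe with w250 is lying on the blue apron, clear of the lips (178,208 in the left half). Blue is still low and the rest is unmoved. Next: lift it and carry it 12 cm across to the green apron.

```bash
python3 -m handwheel '[{"dx":0,"dy":0,"dz":-1.5,"wx":0,"wy":0,"wz":0,"claw":0},{"dx":0,"dy":0,"dz":-1.5,"wx":0,"wy":0,"wz":0,"claw":0},{"dx":0,"dy":0,"dz":-1.5,"wx":0,"wy":0,"wz":0,"claw":0},{"dx":3,"dy":0,"dz":0,"wx":0,"wy":0,"wz":0,"claw":0},{"dx":3,"dy":0,"dz":0,"wx":0,"wy":0,"wz":0,"claw":0},{"dx":3,"dy":0,"dz":0,"wx":0,"wy":0,"wz":0,"claw":0},{"dx":3,"dy":0,"dz":0,"wx":0,"wy":0,"wz":0,"claw":0},{"dx":0,"dy":0,"dz":0,"wx":0,"wy":0,"wz":0,"claw":0}]'; python3 -m handwheel '[{"dx":0,"dy":0,"dz":1,"wx":0,"wy":0,"wz":0,"claw":0},{"dx":0,"dy":0,"dz":1,"wx":0,"wy":0,"wz":0,"claw":0},{"dx":0,"dy":0,"dz":0.5,"wx":0,"wy":0,"wz":0,"claw":0},{"dx":0,"dy":0,"dz":0,"wx":0,"wy":0,"wz":0,"claw":0}]'
python3 - <<'E'
from fit import *
f=cam("side"); cv2.imwrite("pics/side3.png",f["frame"])
c,s,_=blob(f,(105,160,100),(125,255,255),(290,140,70,45)); print(c,s)
p=np.array(monitor.observe()["position"]); print(p,proj(f,p+[0,0,0.0077]))
cv2.imwrite("pics/c3.png",cv2.resize(f["frame"][120:260,260:440],(720,560),interpolation=2))
E
```

```text
clock: 8.7
position: [0.4982, 0.056, 0.1826]
tool_rot: [3.141, -0.001, 1.671]
force: [0.2, -0.5, -2.9]
grip_width: 0.0149
finger_force: 41.0
clock: 9.2
position: [0.498, 0.0532, 0.1563]
tool_rot: [-3.141, 0.0, 1.667]
force: [-0.5, -0.6, -1.8]
grip_width: 0.0153
finger_force: 41.0
[314.35294118 174.76470588] [313 171   3   9  17]
[0.49817439 0.05335263 0.15665538] [[312.01456171 175.73138908]]
```

View pics/c3.png

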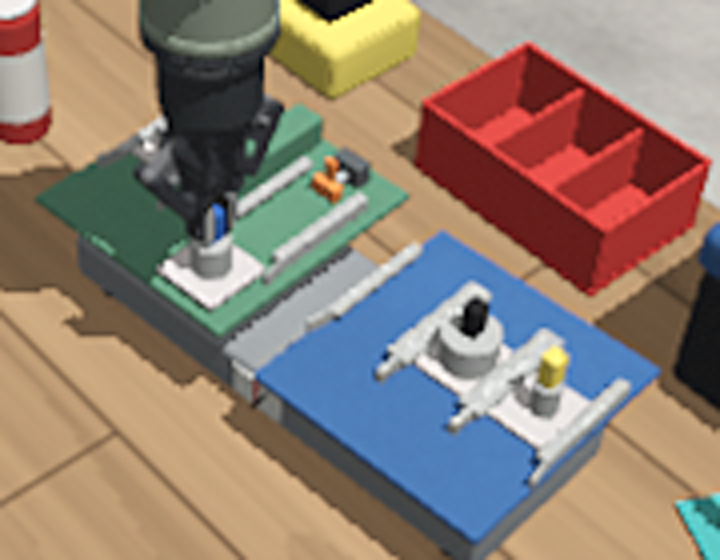

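The shoe hovers about 5 mm over the green apron, in line with the gap between the lips of the empty bay. Lower it gently to level height, TCP z about 0.1435.

```bash
python3 -m handwheel '[{"dx":0,"dy":0,"dz":0.3,"wx":0,"wy":0,"wz":0,"claw":0},{"dx":0,"dy":0,"dz":0.3,"wx":0,"wy":0,"wz":0,"claw":0},{"dx":0,"dy":0,"dz":0,"wx":0,"wy":0,"wz":0,"claw":0},{"dx":0,"dy":0,"dz":0,"wx":0,"wy":0,"wz":0,"claw":0}]'; python3 -m handwheel '[{"dx":0,"dy":0,"dz":0.2,"wx":0,"wy":0,"wz":0,"claw":0},{"dx":0,"dy":0,"dz":0.2,"wx":0,"wy":0,"wz":0,"claw":0},{"dx":0,"dy":0,"dz":0,"wx":0,"wy":0,"wz":0,"claw":0},{"dx":0,"dy":0,"dz":0,"wx":0,"wy":0,"wz":0,"claw":0}]'
```

```text
clock: 9.75
position: [0.4982, 0.0537, 0.1508]
tool_rot: [3.142, 0.0, 1.668]
force: [0.8, -0.6, -1.9]
grip_width: 0.0151
finger_force: 40.9
clock: 10.25
position: [0.4982, 0.0537, 0.1468]
tool_rot: [-3.142, 0.0, 1.668]
force: [-0.3, 0.6, -1.1]
grip_width: 0.0151
finger_force: 41.1
```

```bash
python3 -m handwheel '[{"dx":0,"dy":0,"dz":0.2,"wx":0,"wy":0,"wz":0,"claw":0},{"dx":0,"dy":0,"dz":0.1,"wx":0,"wy":0,"wz":0,"claw":0},{"dx":0,"dy":0,"dz":0,"wx":0,"wy":0,"wz":0,"claw":0},{"dx":0,"dy":0,"dz":0,"wx":0,"wy":0,"wz":0,"claw":0}]'; python3 -m handwheel '[{"dx":0,"dy":0.4,"dz":0,"wx":0,"wy":0,"wz":0,"claw":0},{"dx":0,"dy":0.4,"dz":0,"wx":0,"wy":0,"wz":0,"claw":0},{"dx":0,"dy":0.4,"dz":0,"wx":0,"wy":0,"wz":0,"claw":0},{"dx":0,"dy":0,"dz":0,"wx":0,"wy":0,"wz":0,"claw":0}]'
```

```text
clock: 10.75
position: [0.4982, 0.0537, 0.1438]
tool_rot: [-3.142, 0.0, 1.668]
force: [-0.3, -0.4, -0.1]
grip_width: 0.0151
finger_force: 41.3
clock: 11.25
position: [0.5107, 0.0549, 0.1438]
tool_rot: [3.141, 0.0, 1.668]
force: [1.0, -0.1, -0.3]
grip_width: 0.015
finger_force: 41.2
```

```bash
python3 -m handwheel '[{"dx":0,"dy":0.3,"dz":0,"wx":0,"wy":0,"wz":0,"claw":0},{"dx":0,"dy":0.3,"dz":0,"wx":0,"wy":0,"wz":0,"claw":0},{"dx":0,"dy":0.3,"dz":0,"wx":0,"wy":0,"wz":0,"claw":0},{"dx":0,"dy":0.3,"dz":0,"wx":0,"wy":0,"wz":0,"claw":0},{"dx":0,"dy":0,"dz":0,"wx":0,"wy":0,"wz":0,"claw":0}]'; python3 -m handwheel '[{"dx":0,"dy":0.3,"dz":0,"wx":0,"wy":0,"wz":0,"claw":0},{"dx":0,"dy":0.3,"dz":0,"wx":0,"wy":0,"wz":0,"claw":0},{"dx":0,"dy":0.3,"dz":0,"wx":0,"wy":0,"wz":0,"claw":0},{"dx":0,"dy":0.3,"dz":0,"wx":0,"wy":0,"wz":0,"claw":0},{"dx":0,"dy":0,"dz":0,"wx":0,"wy":0,"wz":0,"claw":0}]'
```

```text
clock: 11.88
position: [0.5225, 0.0561, 0.1438]
tool_rot: [3.141, 0.0, 1.668]
force: [0.3, 0.4, -0.9]
grip_width: 0.0151
finger_force: 41.2
clock: 12.5
position: [0.5344, 0.0572, 0.1438]
tool_rot: [3.141, 0.0, 1.668]
force: [0.0, 0.2, -0.8]
grip_width: 0.0153
finger_force: 41.2
```

```bash
python3 -m handwheel '[{"dx":0,"dy":0.3,"dz":0,"wx":0,"wy":0,"wz":0,"claw":0},{"dx":0,"dy":0.3,"dz":0,"wx":0,"wy":0,"wz":0,"claw":0},{"dx":0,"dy":0.3,"dz":0,"wx":0,"wy":0,"wz":0,"claw":0},{"dx":0,"dy":0,"dz":0,"wx":0,"wy":0,"wz":0,"claw":0}]'
```

```text
clock: 13.0
position: [0.5434, 0.0581, 0.1438]
tool_rot: [3.141, 0.0, 1.668]
force: [1.7, 0.2, -0.1]
grip_width: 0.0152
finger_force: 41.2
```

```bash
python3 -m handwheel '[{"dx":0,"dy":0.3,"dz":0,"wx":0,"wy":0,"wz":0,"claw":0},{"dx":0,"dy":0.3,"dz":0,"wx":0,"wy":0,"wz":0,"claw":0},{"dx":0,"dy":0.3,"dz":0,"wx":0,"wy":0,"wz":0,"claw":0},{"dx":0,"dy":0.3,"dz":0,"wx":0,"wy":0,"wz":0,"claw":0},{"dx":0,"dy":0.3,"dz":0,"wx":0,"wy":0,"wz":0,"claw":0},{"dx":0,"dy":0.3,"dz":0,"wx":0,"wy":0,"wz":0,"claw":0},{"dx":0,"dy":0,"dz":0,"wx":0,"wy":0,"wz":0,"claw":0}]'
```

```text
clock: 13.88
position: [0.5613, 0.0598, 0.1438]
tool_rot: [3.141, 0.0, 1.668]
force: [0.9, -0.2, -0.4]
grip_width: 0.015
finger_force: 41.2
```

```bash
python3 - <<'E'
from fit import *
f=cam("side"); T=cam("top")
for n,g,b in(("side",f,(330,150,25,25)),("top",T,(280,130,22,25))):
    m=cv2.inRange(g["hsv"],(8,150,120),(18,255,255)); l,t,w,h=b; ys,xs=np.nonzero(m[t:t+h,l:l+w]); print(n,len(xs),(xs.mean()+l,ys.mean()+t,xs.min()+l,xs.max()+l,ys.min()+t,ys.max()+t) if len(xs) else "")
th=.098
def W(x,y,z): return np.array([.5709+np.cos(th)*x-np.sin(th)*y,-.0052+np.sin(th)*x+np.cos(th)*y,.1+z])
for x in(.034,.04,.05,.06,.07): print(x,proj(f,W(x,.065,.0075)).round(1),proj(T,W(x,.065,.0125)).round(1))
cv2.imwrite("pics/side4.png",f["frame"]);cv2.imwrite("pics/c4.png",cv2.resize(f["frame"][130:210,290:400],(770,560),interpolation=2))
E
```

```text
side 34 (np.float64(341.9117647058824), np.float64(166.2941176470588), np.int64(338), np.int64(344), np.int64(161), np.int64(171))
top 0 
0.034 [[334.5 173.3]] [[290.8 157.3]]
0.04 [[335.8 172.4]] [[290.5 155. ]]
0.05 [[337.9 170.9]] [[290.  151.2]]
0.06 [[340.  169.5]] [[289.6 147.5]]
0.07 [[342. 168.]] [[289.1 143.7]]
```

View pics/c4.png

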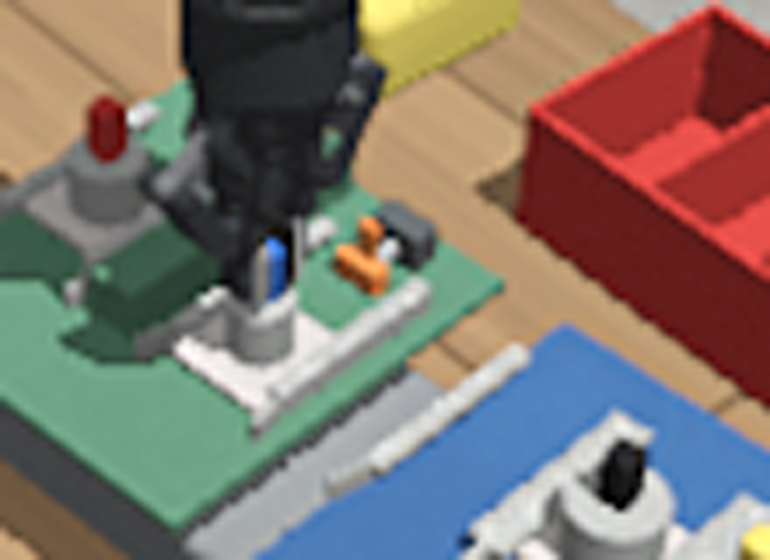

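The shoe is inside the bay under the lips. The orange tab (full-picture 342,166) is still about 35–40 mm ahead.

```bash
python3 -m handwheel '[{"dx":0,"dy":0.3,"dz":0,"wx":0,"wy":0,"wz":0,"claw":0},{"dx":0,"dy":0.3,"dz":0,"wx":0,"wy":0,"wz":0,"claw":0},{"dx":0,"dy":0.3,"dz":0,"wx":0,"wy":0,"wz":0,"claw":0},{"dx":0,"dy":0.3,"dz":0,"wx":0,"wy":0,"wz":0,"claw":0},{"dx":0,"dy":0,"dz":0,"wx":0,"wy":0,"wz":0,"claw":0}]'
```

```text
clock: 14.6
position: [0.5732, 0.061, 0.1438]
tool_rot: [3.141, 0.0, 1.668]
force: [0.1, -0.3, -1.1]
grip_width: 0.0149
finger_force: 41.2
```

```bash
python3 -m handwheel '[{"dx":0,"dy":0.3,"dz":0,"wx":0,"wy":0,"wz":0,"claw":0},{"dx":0,"dy":0.3,"dz":0,"wx":0,"wy":0,"wz":0,"claw":0},{"dx":0,"dy":0.3,"dz":0,"wx":0,"wy":0,"wz":0,"claw":0},{"dx":0,"dy":0,"dz":0,"wx":0,"wy":0,"wz":0,"claw":0}]'
```

```text
clock: 15.1
position: [0.5822, 0.0619, 0.1438]
tool_rot: [3.141, 0.0, 1.668]
force: [0.8, 0.1, -0.4]
grip_width: 0.0151
finger_force: 41.2
```

```bash
python3 -m handwheel '[{"dx":0,"dy":0.1,"dz":0,"wx":0,"wy":0,"wz":0,"claw":0},{"dx":0,"dy":0.1,"dz":0,"wx":0,"wy":0,"wz":0,"claw":0},{"dx":0,"dy":0,"dz":0,"wx":0,"wy":0,"wz":0,"claw":0}]'; python3 -m handwheel '[{"dx":0,"dy":0.1,"dz":0,"wx":0,"wy":0,"wz":0,"claw":0},{"dx":0,"dy":0.1,"dz":0,"wx":0,"wy":0,"wz":0,"claw":0},{"dx":0,"dy":0,"dz":0,"wx":0,"wy":0,"wz":0,"claw":0}]'; python3 -m handwheel '[{"dx":0,"dy":0.1,"dz":0,"wx":0,"wy":0,"wz":0,"claw":0},{"dx":0,"dy":0.1,"dz":0,"wx":0,"wy":0,"wz":0,"claw":0},{"dx":0,"dy":0,"dz":0,"wx":0,"wy":0,"wz":0,"claw":0}]'
```

```text
clock: 15.48
position: [0.5838, 0.062, 0.1438]
tool_rot: [-3.142, 0.0, 1.668]
force: [-1.7, -0.4, -0.4]
grip_width: 0.0151
finger_force: 41.2
clock: 15.85
position: [0.5859, 0.0622, 0.1438]
tool_rot: [3.141, 0.0, 1.668]
force: [-0.5, 0.1, -0.3]
grip_width: 0.0154
finger_force: 41.3
clock: 16.23
position: [0.5879, 0.0624, 0.1438]
tool_rot: [3.141, 0.0, 1.668]
force: [-0.5, -0.5, -1.0]
grip_width: 0.0149
finger_force: 41.3
```

```bash
python3 -m handwheel '[{"dx":0,"dy":0.1,"dz":0,"wx":0,"wy":0,"wz":0,"claw":0},{"dx":0,"dy":0.1,"dz":0,"wx":0,"wy":0,"wz":0,"claw":0},{"dx":0,"dy":0,"dz":0,"wx":0,"wy":0,"wz":0,"claw":0}]'
```

```text
clock: 16.6
position: [0.5899, 0.0626, 0.1438]
tool_rot: [3.141, 0.0, 1.668]
force: [-1.1, 1.0, -0.1]
grip_width: 0.0152
finger_force: 41.3
```

```bash
python3 -m handwheel '[{"dx":0,"dy":0.1,"dz":0,"wx":0,"wy":0,"wz":0,"claw":0},{"dx":0,"dy":0.1,"dz":0,"wx":0,"wy":0,"wz":0,"claw":0},{"dx":0,"dy":0,"dz":0,"wx":0,"wy":0,"wz":0,"claw":0}]'; python3 -m handwheel '[{"dx":0,"dy":0.1,"dz":0,"wx":0,"wy":0,"wz":0,"claw":0},{"dx":0,"dy":0.1,"dz":0,"wx":0,"wy":0,"wz":0,"claw":0},{"dx":0,"dy":0,"dz":0,"wx":0,"wy":0,"wz":0,"claw":0}]'
```

```text
clock: 16.98
position: [0.5919, 0.0628, 0.1438]
tool_rot: [3.141, 0.0, 1.668]
force: [-1.0, 0.4, -0.0]
grip_width: 0.0153
finger_force: 41.3
clock: 17.35
position: [0.5938, 0.063, 0.1438]
tool_rot: [3.141, 0.0, 1.668]
force: [-1.1, 0.3, -0.4]
grip_width: 0.0151
finger_force: 41.3
```

```bash
python3 -m handwheel '[{"dx":0,"dy":0.1,"dz":0,"wx":0,"wy":0,"wz":0,"claw":0},{"dx":0,"dy":0.1,"dz":0,"wx":0,"wy":0,"wz":0,"claw":0},{"dx":0,"dy":0,"dz":0,"wx":0,"wy":0,"wz":0,"claw":0}]'
```

```text
clock: 17.73
position: [0.5953, 0.0631, 0.1436]
tool_rot: [-3.141, -0.0, 1.668]
force: [-4.6, -1.1, -0.6]
grip_width: 0.0149
finger_force: 41.4
```

```bash
python3 -m handwheel '[{"dx":0,"dy":0.1,"dz":0,"wx":0,"wy":0,"wz":0,"claw":0},{"dx":0,"dy":0,"dz":0,"wx":0,"wy":0,"wz":0,"claw":0}]'; python3 -m handwheel '[{"dx":0,"dy":0.1,"dz":0,"wx":0,"wy":0,"wz":0,"claw":0},{"dx":0,"dy":0,"dz":0,"wx":0,"wy":0,"wz":0,"claw":0}]'
```

```text
clock: 17.98
position: [0.5961, 0.0632, 0.1435]
tool_rot: [-3.14, 0.0, 1.668]
force: [-6.3, -0.7, -0.5]
grip_width: 0.0149
finger_force: 41.6
clock: 18.23
position: [0.597, 0.0633, 0.1435]
tool_rot: [-3.14, -0.0, 1.668]
force: [-7.3, 0.9, 0.2]
grip_width: 0.0151
finger_force: 41.6
```

```bash
python3 -m handwheel '[{"dx":0,"dy":0.1,"dz":0,"wx":0,"wy":0,"wz":0,"claw":0},{"dx":0,"dy":0,"dz":0,"wx":0,"wy":0,"wz":0,"claw":0}]'; python3 -m handwheel '[{"dx":0,"dy":0.1,"dz":0,"wx":0,"wy":0,"wz":0,"claw":0},{"dx":0,"dy":0,"dz":0,"wx":0,"wy":0,"wz":0,"claw":0}]';  python3 -m handwheel '[{"dx":0,"dy":0.1,"dz":0,"wx":0,"wy":0,"wz":0,"claw":0},{"dx":0,"dy":0,"dz":0,"wx":0,"wy":0,"wz":0,"claw":0}]'
```

```text
clock: 18.48
position: [0.598, 0.0634, 0.1435]
tool_rot: [-3.14, 0.0, 1.668]
force: [-6.2, 0.1, -0.6]
grip_width: 0.015
finger_force: 41.6
clock: 18.73
position: [0.599, 0.0635, 0.1435]
tool_rot: [-3.14, 0.0, 1.668]
force: [-6.2, 0.1, -0.3]
grip_width: 0.0151
finger_force: 41.6
clock: 18.98
position: [0.6, 0.0636, 0.1435]
tool_rot: [-3.14, 0.0, 1.668]
force: [-5.8, -0.1, -0.4]
grip_width: 0.015
finger_force: 41.6
```

```bash
python3 -m handwheel '[{"dx":0,"dy":0.05,"dz":0,"wx":0,"wy":0,"wz":0,"claw":0},{"dx":0,"dy":0,"dz":0,"wx":0,"wy":0,"wz":0,"claw":0}]'; python3 -m handwheel '[{"dx":0,"dy":0.05,"dz":0,"wx":0,"wy":0,"wz":0,"claw":0},{"dx":0,"dy":0,"dz":0,"wx":0,"wy":0,"wz":0,"claw":0}]'
```

```text
clock: 19.23
position: [0.6005, 0.0636, 0.1435]
tool_rot: [-3.14, 0.0, 1.668]
force: [-7.1, -0.5, 0.4]
grip_width: 0.0149
finger_force: 41.6
clock: 19.48
position: [0.601, 0.0637, 0.1435]
tool_rot: [-3.14, 0.0, 1.668]
force: [-6.8, 0.4, -0.7]
grip_width: 0.0147
finger_force: 41.5
```

```bash
python3 -m handwheel '[{"dx":0,"dy":0.05,"dz":0,"wx":0,"wy":0,"wz":0,"claw":0},{"dx":0,"dy":0,"dz":0,"wx":0,"wy":0,"wz":0,"claw":0}]'; python3 -m handwheel '[{"dx":0,"dy":-0.05,"dz":0,"wx":0,"wy":0,"wz":0,"claw":0},{"dx":0,"dy":0,"dz":0,"wx":0,"wy":0,"wz":0,"claw":0}]' 20; python3 -m handwheel '[{"dx":0,"dy":0,"dz":0,"wx":0,"wy":0,"wz":0,"claw":25},{"dx":0,"dy":0,"dz":0,"wx":0,"wy":0,"wz":0,"claw":35},{"dx":0,"dy":0,"dz":0,"wx":0,"wy":0,"wz":0,"claw":45},{"dx":0,"dy":0,"dz":0,"wx":0,"wy":0,"wz":0,"claw":60},{"dx":0,"dy":0,"dz":0,"wx":0,"wy":0,"wz":0,"claw":60},{"dx":0,"dy":0,"dz":0,"wx":0,"wy":0,"wz":0,"claw":60}]'
```

```text
clock: 19.73
position: [0.6015, 0.0637, 0.1435]
tool_rot: [-3.14, 0.0, 1.668]
force: [-6.7, -0.4, 0.5]
grip_width: 0.0154
finger_force: 41.5
clock: 19.98
position: [0.6013, 0.0637, 0.1437]
tool_rot: [-3.141, 0.0, 1.668]
force: [-5.6, -0.8, -0.9]
grip_width: 0.0146
finger_force: 41.4
clock: 20.72
position: [0.6017, 0.0638, 0.1438]
tool_rot: [-3.142, 0.0, 1.668]
force: [0.3, 0.5, 0.6]
grip_width: 0.0512
finger_force: 0.0
```

```bash
python3 -m handwheel '[{"dx":0,"dy":0,"dz":-2,"wx":0,"wy":0,"wz":0,"claw":60},{"dx":0,"dy":0,"dz":-3,"wx":0,"wy":0,"wz":0,"claw":60},{"dx":0,"dy":0,"dz":-4,"wx":0,"wy":0,"wz":0,"claw":60},{"dx":0,"dy":0,"dz":-5,"wx":0,"wy":0,"wz":0,"claw":60},{"dx":6,"dy":-2,"dz":0,"wx":0,"wy":0,"wz":0,"claw":60},{"dx":6,"dy":-2,"dz":0,"wx":0,"wy":0,"wz":0,"claw":60},{"dx":6,"dy":-2,"dz":0,"wx":0,"wy":0,"wz":0,"claw":60},{"dx":6,"dy":-2,"dz":0,"wx":0,"wy":0,"wz":0,"claw":60}]'; python3 -m handwheel '[{"dx":6,"dy":-2,"dz":0,"wx":0,"wy":0,"wz":0,"claw":60},{"dx":6,"dy":-2,"dz":0,"wx":0,"wy":0,"wz":0,"claw":60},{"dx":0,"dy":0,"dz":0,"wx":0,"wy":0,"wz":0,"claw":60}]'
python3 - <<'E'
from fit import *
S,T=cam("side"),cam("top")
K={"blue":((105,160,100),(125,255,255)),"yellow":((20,130,120),(32,255,255)),"red":((0,150,90),(8,255,255))}
bx={"blue":((310,140,40,28),(280,135,25,30)),"red":((299,139,12,18),(236,158,14,16)),"yellow":((391,198,16,22),(385,141,14,14))}
for k,(lo,hi) in K.items():
    p=[blob(f,lo,hi,b)[0] for f,b in zip((S,T),bx[k])]; r=tri((S,T),p); print(k,r.x.round(4),r.fun.round(2))
a=S["frame"][120:260,260:430]; b=T["frame"][110:230,215:415]
cv2.imwrite("pics/c5.png",np.hstack([cv2.resize(a,(400,330),interpolation=2),cv2.resize(b,(400,330)[:1]+(330,),interpolation=2)]))
E
```

```text
clock: 21.72
position: [0.499, 0.2939, 0.284]
tool_rot: [3.141, -0.0, 1.668]
force: [1.2, 0.9, -1.2]
grip_width: 0.0514
finger_force: 0.0
clock: 22.1
position: [0.446, 0.4111, 0.2832]
tool_rot: [-3.14, -0.001, 1.675]
force: [0.6, -0.7, 0.1]
grip_width: 0.0509
finger_force: 0.0
blue [0.6027 0.0643 0.1531] [-0.32  0.03  0.15 -0.2 ]
yellow [ 0.6086 -0.1976  0.1487] [-0.26  0.04  0.15 -0.18]
red [0.5696 0.1815 0.1517] [-0.48  0.03  0.21 -0.31]
```

View pics/c5.png

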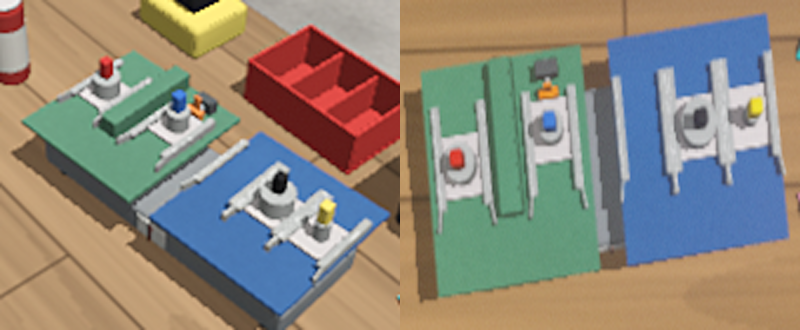

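The picture shows w250 in the green bay against the pushed-in tab. Both trays are level, with knob heights of 0.149–0.153 m against an expected 0.151 m, and nothing else has moved. The tab is in by about 6 mm: force plateaued at 6–7 N from TCP x 0.595 to 0.6015, with no hard stop.

```bash
python3 -c "
from workcell import job_done
print(job_done())"
```

```text
the job is handed in; nothing more can be done
None
```

I moved w250 (blue knob) from the blue tray to the green tray's empty bay and handed the job in; by force and position readings the orange tab is in by about 6 mm, and the camera shows both trays level.

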